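# Press an orientation pin home with one turn of a hand press

## Robot

A 6-joint arm with a two-finger parallel gripper is mounted at the origin on a cart in front of the work surface, level with it; the furniture and walls round the work are solid. World frame = base frame: x ahead of the robot, y to its left, z up, the work surface at z = 0. Lengths are in m, angles in rad, forces in N, time in s.
With the tool pointing down it reaches from about 0.275 to 1 m from the base axis. Payload 8.4 kg.
Tool frame: the origin (TCP) lies on the centre line of the jaws, within the pads' length; the fingertips stand 17 mm ahead of it and the grasp point (between the pads) lies 2 mm behind it (bot.tcp_to_tips is the y of the fingertips in the tool frame, in m); y points along the fingers, z is the direction in which the jaws open and shut, and the axes are right-handed (so a half turn about y gives the same grasp; the last joint's range is limited). The gripper opens to 85 mm and grips with 20 to 120 N. Pads are 22 mm wide; open, the fingers measure 114 mm over their backs; the gripper's body (76 mm by 85 mm) begins 54 mm behind the grasp point. The pads swing forward as they close: fully open they stand 13 mm farther back than shut.
Start: joints at [1.179, 0.353, 1.633, -0, 1.155, -0.002], TCP at [0.238, 0.578, 0.227] pointing down, gripper open.
Joint ranges: [-2.63, 2.63], [-0.92, 2.1], [0.06, 2.66], [-1.3, 4.44], [0, 2.69], [-3.02, 3.02]. Speed limits (rad/s): [2.22, 2.22, 2.79, 3.14, 3.14, 3.14].

## Interface

Orientations are given as a unit quaternion [x, y, z, w].
In Python, from workcell import bot, hand, kinematics, get_obs, vision, hand_in gives the robot as it stands. The module is installed in compiled form; this text tells all that it offers. Calls block until the motion is done:
- bot.reach(position, orientation): joint-space move of the TCP to a pose.
- bot.servo_line(position, ori=None, velocity=0.15): straight line of the TCP; ori=None keeps the orientation; velocity is the mean speed in m/s.
- bot.goto_joints(angles): joint-space move.
- hand.move_gripper(opening, strength=None): finger opening in m; strength is the grip in N (None keeps the last); returns when the fingers have stopped.
- bot.dwell(seconds).
- kinematics.solve_ik(position, orientation): joint angles nearest the present ones, or None.
- get_obs(): the state.
- vision.read_camera(name): name is "scene" or "top" or "wrist"; returns a dict with "frame" (420x560x3 uint8, red, green, blue), "intrinsics" (3x3 intrinsics, pixels), "view" (4x4, takes a point from world to camera coordinates). Camera axes: x right, y down, z forward; pixel columns grow to the right and rows downward; lengths in m; the calibration is good to about 2 mm. The wrist camera is an equidistant fisheye: a pixel r from the principal point sees the ray r / f radians off the axis. A picture is of the moment at which its call begins. There is no depth.
A pose or a line that the arm cannot do raises bot.IKError and nothing moves.
- hand_in(): hands the job in, once; it reports no verdict.
The state is a dict: "time_s": time; "joint_pos": joint angles; "joint_vel": joint speeds; "joint_efforts": joint torques, N m; "position": TCP position; "orientation": TCP orientation; "wrist_force": force on the tool from outside, world axes, zero at the start; "ft_torque": the same for the moment, N m; "gripper_width": finger opening in m.
Only numpy, scipy, OpenCV 4.12 (cv2) and the standard library are available. Lean on these libraries where they do the work, as an engineer would, in place of code of your own. Each camera call takes 0.05 s, during which the arm holds its last target.

## Task

Set the aluminium electrode holder whose steel pin still stands out of its side into the nest of the hand press, pin towards the ram. Then take the flywheel by its crank handle and turn it clockwise (seen from above) through its one revolution, so that the ram presses the pin flush and draws back, and stop where the spring locking pin drops into the notch in the rim: feel for that place and do not force the wheel against the pin. Leave the other things on the bench where they are.

Things in the scene. Friction and masses are not known exactly. Their poses are not given: they have to be found in the camera images.
- holder_mid (a point): Loose aluminium electrode holder to be worked on: square foot 46 x 46 x 32 mm high, round spigot 34 mm in diameter and 28 mm high on top (0.14 to 0.25 kg). The only holder with an 8 mm round steel pin standing 10 mm out of one side of its foot, 18 mm above its underside. Point: on its axis, 30 mm above the underside; z up, the pin stands out along -x.
- dowel (a joint): How far that pin has been pushed into the holder, in m: near 0 as found (10 mm proud), 0.010 when flush with the side. A tight fit: it takes some 45 N.
- nest (a point): Nest of the bolted-down hand press (grey bed 400 x 112 mm). Point: middle of the nest's floor, 20 mm above the bench; x points in the pressing direction, away from ram and flywheel, z up. Rails 9 mm high with sloped mouths stand 49 mm apart across y (1.5 mm play each side of a foot); an anvil 30 mm high has its face 24 mm off along +x; the -x end is open to the ram.
- wheel_centre (a point): On the upright axis of the press's flywheel, level with the rim's top face, 76 mm above the bench and 170 mm from the nest's middle along the nest's -x. Rim 140 mm in diameter, 20 mm thick, spoked. The wheel lies flat and drives the ram by an eccentric: one stroke out and back per revolution.
- handle_mid (a point): Middle of the black upright crank handle on the flywheel: a turned grip 26 mm in diameter that spins freely on its own axis, 55 mm from the wheel's axis, from 80 to 128 mm above the bench. The point is 106 mm above the bench.
- flywheel (a joint): Angle of the flywheel in rad, growing clockwise seen from above. At 0 the ram is fully back, and the handle and the rim's one notch point straight away from the nest. It starts let off its lock, about 0.5 past 0. It turns with some friction, about 3 N at the handle, and heavier, about 8 N, from a quarter to a half turn while the pin goes in.
- ram (a joint): Travel of the ram towards the nest in m: 0 fully back, 0.016 at the end of its stroke (flywheel at pi), where its 14 mm round nose comes flush with the side of a holder that lies against the anvil. The nose is on the nest's centre line, 38 mm above the bench.
- lock_pin (a joint): Travel of the level 7.5 mm spring locking pin in m: near 0 while its tip slides on the rim, over 0.004 once dropped into the notch, where it stops the wheel dead both ways. Its bracket, at the bed's end away from the nest and lower than the rim's top, is clamped by eye, so the pin drops in anywhere from 0.3 rad short of to 0.3 past 2 pi (5.98 to 6.58): feel for the stop.
- plain_holder_a: Bystander: holder with no pin in its side, foot 46 x 46 x 26 mm, spigot 34 mm in diameter, 54 mm high; origin at the centre of its underside.
- plain_holder_b: Bystander: the lowest holder, no pin in its side, foot 46 x 46 x 20 mm, spigot 34 mm in diameter, 48 mm high; origin at the centre of its underside.
- oil: Bystander: oil bottle with a drip spout, 45 mm in diameter, 127 mm high, behind the press; origin at the centre of its underside.
- callipers: Bystander: vernier callipers 195 mm long lying behind the press; origin at the centre of the underside.
- small_pliers: Bystander: pliers 150 mm long with dipped handles lying to the right of the press; origin at the centre of the underside.
Not all that is in view belongs to the job. Leave any orange or purple look-alike of the part that bears holder_mid alone.

How it is judged:
On the way, in this order (a step that is already met when the one before it is completed fails the run):
1. the holder sits in the nest with its pin still standing out towards the ram (horizontal distance between holder_mid and nest below 0.006 m and z of holder_mid in the frame of nest below 0.032 m and angle between the x axis of holder_mid and the x axis of nest, either way round below 0.1 rad and value of joint dowel below 0.003 m), for 0.2 s.
2. the ram has pressed the pin home (value of joint ram above 0.0145 m and value of joint dowel above 0.0085 m), for 0.05 s.
At the end, for the whole second after the job is handed in: The holder stands in the nest (within 6 mm of its middle, foot down, square to it within 0.1 rad), its pin within 1.5 mm of flush; the ram is back (within 2 mm) and the flywheel has made its one clockwise revolution (5.9 to 6.7 rad), the locking pin over 4 mm into the notch (horizontal distance between holder_mid and nest below 0.006 m and z of holder_mid in the frame of nest below 0.032 m and angle between the x axis of holder_mid and the x axis of nest, either way round below 0.1 rad and value of joint dowel above 0.0085 m and value of joint ram below 0.002 m and value of joint lock_pin above 0.004 m and value of joint flywheel between 5.9 and 6.7 rad); the robot touches nothing.
It fails at once if the wheel is forced against its locking pin (contact force between lock_pin_c0 and flywheel above 25 N).
It fails at once if another thing on the bench is disturbed (distance of any of plain_holder_a, plain_holder_b, oil, callipers, small_pliers from where it was at the start of the episode above 0.02 m).
It also fails if it takes over 69 s, if anything falls off the work surface, if the arm or the gripper's body presses on something with over 40 N, if the wrist force passes 120 N, or if a joint passes its speed limit or range.

## Working session

There is one attempt and no reset: what is moved stays moved. The work goes in short steps, each a Python script; the robot and the scene stay as the last script left them, time stands still between calls to the robot, and variables do not carry over. Pictures are saved under pics/ and viewed, and the job is handed in when it is done.

```bash
mkdir -p pics; ls
python3 - <<'E'
from workcell import bot,hand,kinematics,get_obs,vision
import cv2,numpy as np
for n in ["scene","top","wrist"]:
    c=vision.read_camera(n); cv2.imwrite(f"pics/{n}0.png",cv2.cvtColor(c["frame"],cv2.COLOR_RGB2BGR))
    print(n,np.round(c["intrinsics"],1).tolist(),np.round(c["view"],3).tolist())
o=get_obs();print({k:np.round(v,3) for k,v in o.items()},bot.tcp_to_tips)
E
```

```text
pics
scene [[415.8, 0.0, 285.2], [0.0, 415.8, 209.2], [0.0, 0.0, 1.0]] [[-0.899, -0.437, -0.0, 0.483], [-0.303, 0.623, -0.721, 0.25], [0.316, -0.648, -0.693, 1.131], [0.0, 0.0, 0.0, 1.0]]
top [[539.8, 0.0, 275.4], [0.0, 539.8, 211.8], [0.0, 0.0, 1.0]] [[0.002, -1.0, 0.012, -0.037], [-0.992, -0.004, -0.126, 0.572], [0.126, -0.011, -0.992, 1.456], [0.0, 0.0, 0.0, 1.0]]
wrist [[325.2, 0.0, 278.6], [0.0, 325.2, 206.2], [0.0, 0.0, 1.0]] [[0.379, 0.925, -0.002, -0.625], [0.886, -0.363, 0.289, -0.038], [0.266, -0.111, -0.957, 0.381], [0.0, 0.0, 0.0, 1.0]]
{'time_s': np.float64(0.15), 'joint_pos': array([ 1.179,  0.354,  1.634, -0.   ,  1.155, -0.002]), 'joint_vel': array([ 0.   , -0.001, -0.001,  0.001,  0.001, -0.   ]), 'joint_efforts': array([ 0.0000e+00, -6.0563e+01, -3.4234e+01,  0.0000e+00,  6.0000e-03,
       -0.0000e+00]), 'position': array([0.237, 0.578, 0.227]), 'orientation': array([ 0.694, -0.137,  0.137, -0.693]), 'wrist_force': array([ 0.593, -0.443, -0.287]), 'ft_torque': array([-0.001, -0.049,  0.024]), 'gripper_width': np.float64(0.085)} 0.017
```

View pics/scene0.png

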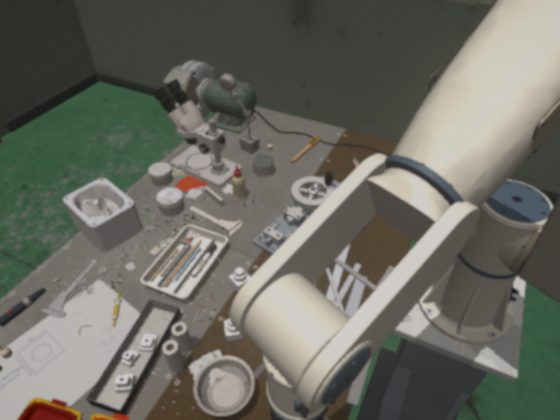

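View pics/top0.png

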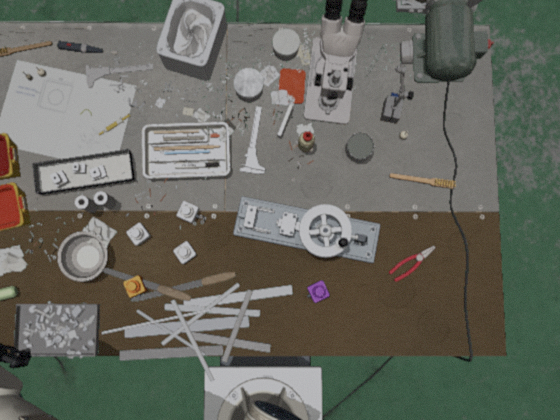

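View pics/wrist0.png

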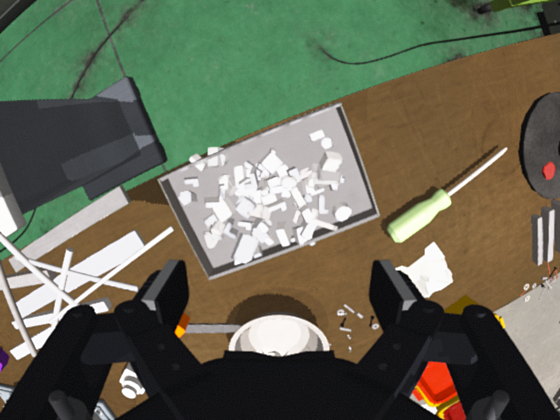

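```bash
cat > h.py <<'E'
from workcell import bot,hand,kinematics,get_obs,vision
import cv2,numpy as np
from scipy.spatial.transform import Rotation as R
def snap(n,f=None,crop=None,s=1):
    c=vision.read_camera(n)
    if f:
        im=cv2.cvtColor(c["frame"],cv2.COLOR_RGB2BGR)
        if crop: x0,y0,x1,y1=crop; im=im[y0:y1,x0:x1]
        cv2.imwrite(f"pics/{f}.png",cv2.resize(im,None,fx=s,fy=s,interpolation=cv2.INTER_CUBIC))
    return c
def ray(c,u,v,fish=False):
    K=c["intrinsics"];V=c["view"]
    a=np.array([(u-K[0,2])/K[0,0],(v-K[1,2])/K[1,1],1.])
    if fish:
        t=np.hypot(a[0],a[1]); 
        a=np.array([a[0]/t*np.sin(t),a[1]/t*np.sin(t),np.cos(t)]) if t>1e-9 else a
    Rm=V[:3,:3]; o=-Rm.T@V[:3,3]; return o,Rm.T@a
def plane(c,u,v,z,fish=False):
    o,d=ray(c,u,v,fish); return o+d*(z-o[2])/d[2]
def proj(c,p,fish=False):
    K=c["intrinsics"];V=c["view"];q=V[:3,:3]@np.asarray(p)+V[:3,3]
    if fish:
        r=np.hypot(q[0],q[1]);t=np.arctan2(r,q[2]);return np.array([K[0,2]+K[0,0]*t*q[0]/r,K[1,2]+K[1,1]*t*q[1]/r])
    return np.array([K[0,0]*q[0]/q[2]+K[0,2],K[1,1]*q[1]/q[2]+K[1,2]])
E
python3 - <<'E'
from h import *
c=snap("top","topA",(110,190,230,310),6)
c=snap("top","topB",(225,185,395,275),4.7)
for uv in [(188,212),(138,233),(184,253),(134,287),(318,292)]: print(uv,plane(c,*uv,0.05).round(3))
for uv in [(325,230),(343,242)]: print(uv,plane(c,*uv,0.076).round(3))
E
```

```text
(188, 212) [0.569 0.203 0.05 ]
(138, 233) [0.511 0.338 0.05 ]
(184, 253) [0.457 0.212 0.05 ]
(134, 287) [0.365 0.343 0.05 ]
(318, 292) [ 0.353 -0.151  0.05 ]
(325, 230) [ 0.518 -0.169  0.076]
(343, 242) [ 0.486 -0.217  0.076]
```

View pics/topA.png

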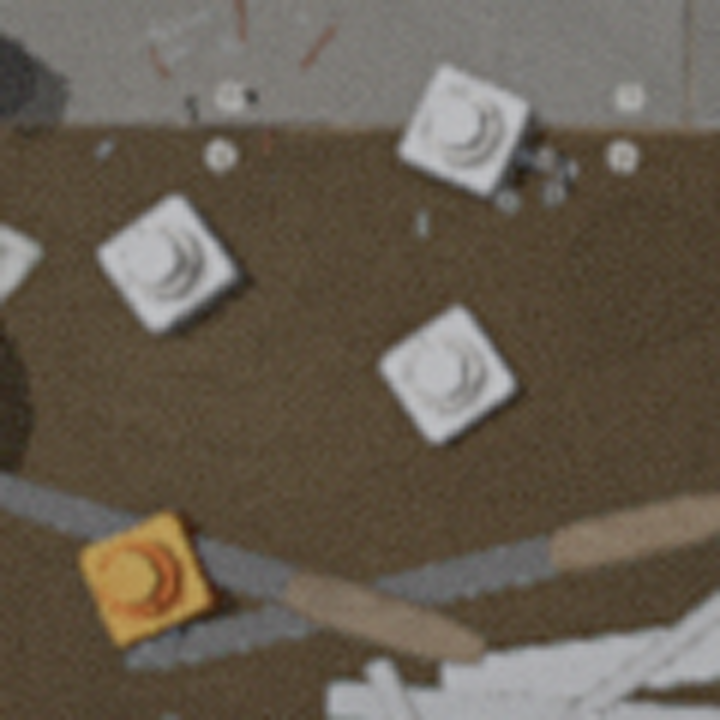

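View pics/topB.png

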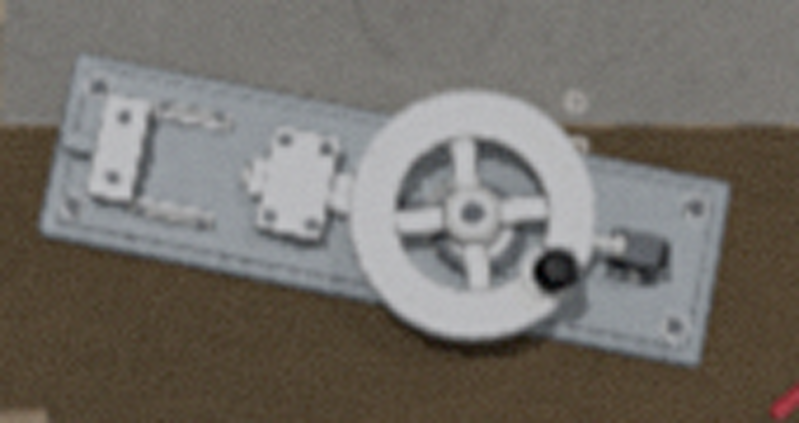

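```bash
cat >> h.py <<'E'
def down(a):
    # tool y down, jaw axis z at world angle a ; x = y x z
    z=np.array([np.cos(a),np.sin(a),0]);y=np.array([0,0,-1.]);x=np.cross(y,z)
    return R.from_matrix(np.column_stack([x,y,z])).as_quat()
E
python3 - <<'E'
from h import *
o=get_obs();M=R.from_quat(o["orientation"]).as_matrix();print(M.round(2))
c=snap("wrist");V=c["view"];p=-V[:3,:3].T@V[:3,3];print("cam in tool",M.T@(p-o["position"]),"axis in tool",M.T@V[2,:3])
for a in np.arange(-3,3.2,0.4):
    q=kinematics.solve_ik([0.47,0.22,0.3],down(a)); print(round(a,2),None if q is None else np.round(q,2))
E
```

```text
[[ 0.92 -0.    0.38]
 [-0.38 -0.    0.92]
 [-0.   -1.   -0.  ]]
cam in tool [-0.07371141 -0.14757595  0.00097708] axis in tool [ 2.88798311e-01  9.57389755e-01 -6.26357540e-04]
-3.0 [ 0.43  0.12  1.77 -0.    1.25 -2.85]
-2.6 None
-2.2 [ 0.43  0.12  1.77 -0.    1.25  2.63]
-1.8 [ 0.43  0.12  1.77 -0.    1.25  2.23]
-1.4 [ 0.43  0.12  1.77 -0.    1.25  1.83]
-1.0 [ 0.43  0.12  1.77 -0.    1.25  1.43]
-0.6 [ 0.43  0.12  1.77 -0.    1.25  1.03]
-0.2 [ 0.43  0.12  1.77 -0.    1.25  0.63]
0.2 [ 0.43  0.12  1.77 -0.    1.25  0.23]
0.6 [ 0.43  0.12  1.77 -0.    1.25 -0.17]
1.0 [ 0.43  0.12  1.77 -0.    1.25 -0.57]
1.4 [ 0.43  0.12  1.77 -0.    1.25 -0.97]
1.8 [ 0.43  0.12  1.77 -0.    1.25 -1.37]
2.2 [ 0.43  0.12  1.77 -0.    1.25 -1.77]
2.6 [ 0.43  0.12  1.77 -0.    1.25 -2.17]
3.0 [ 0.43  0.12  1.77 -0.    1.25 -2.57]
```

Run:
```python
from h import *
bot.reach([0.47,0.24,0.25],down(np.pi/2))
c=snap("wrist","w1"); print(get_obs()["time_s"])
for p in [(0.569,0.203,.05),(0.511,.338,.05),(.457,.212,.05)]: print(proj(c,p,True))
```

```text
1.8667
[246.2347303  260.66267971]
[362.45240442 214.44474477]
[251.44465908 167.16477352]
```

View pics/w1.png

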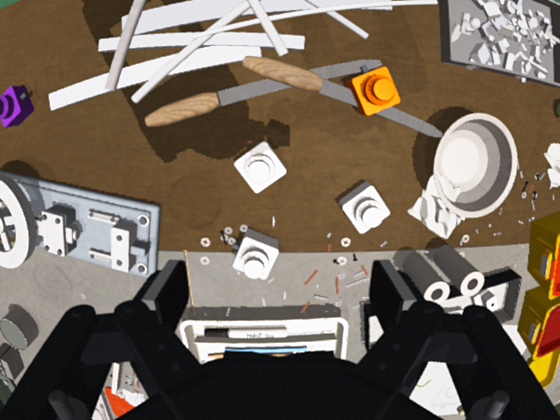

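Candidates in the wrist view: grey holders at (260,166), (364,207), (256,257), and the orange (376,90) and purple (10,105) look-alikes, which I leave alone. Close crop next.

Run:
```python
import cv2
im=cv2.imread("pics/w1.png")[130:290,210:410]
cv2.imwrite("pics/w1c.png",cv2.resize(im,None,fx=4,fy=3.75 if 0 else 3.7,interpolation=cv2.INTER_CUBIC))
```

```text
(no output)
```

View pics/w1c.png

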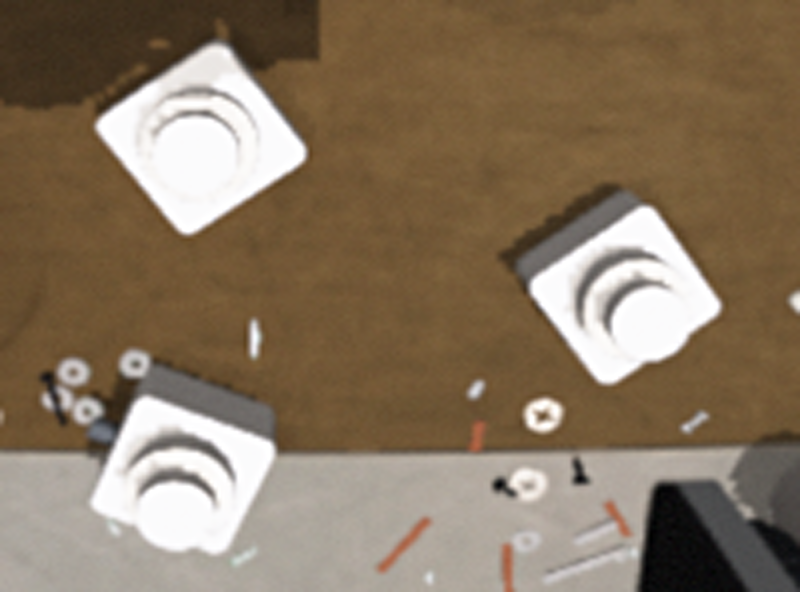

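Run:
```python
from h import *
bot.reach([0.60,0.19,0.22],down(np.pi/2))
c=snap("wrist","w2"); snap("wrist","w2c",(180,90,380,240),4);print(get_obs()["time_s"])
bot.reach([0.58,-0.02,0.28],down(np.pi/2))
c2=snap("wrist","w3")
import pickle;pickle.dump((c,c2),open("c.pkl","wb"))
```

```text
2.5917
```

View pics/w2c.png

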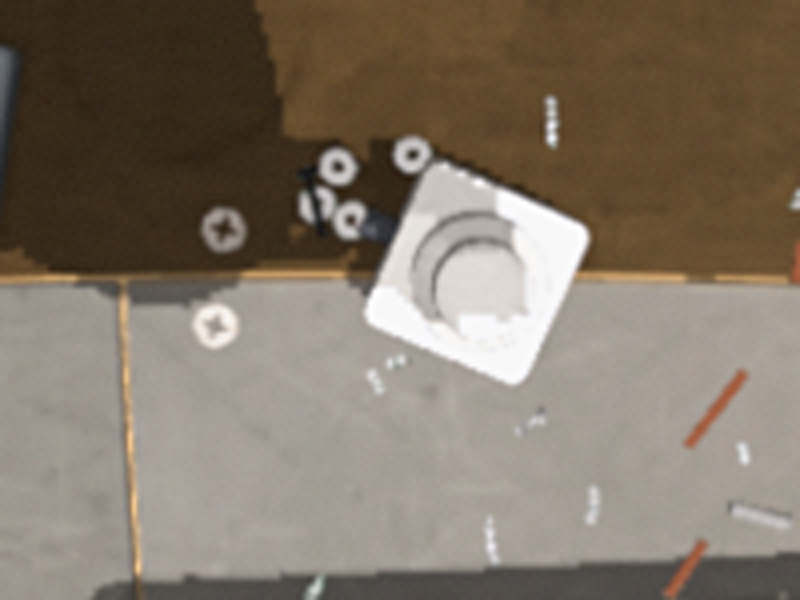

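View pics/w3.png

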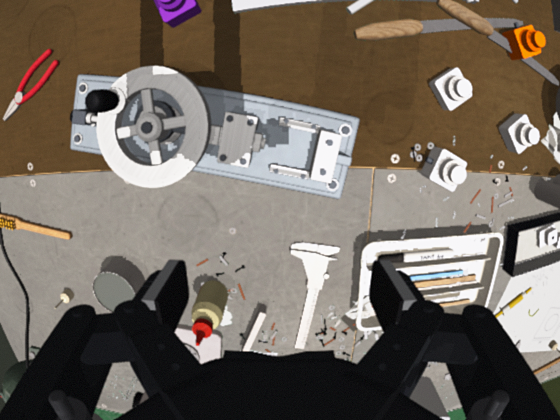

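Run:
```python
from h import *
import pickle
c,c2=pickle.load(open("c.pkl","rb"))
P=np.array([plane(c,180+x/4,90+y/4,0.032,True)[:2] for x,y in [(432,158),(594,226),(521,389),(362,313)]])
print(P.round(4),P.mean(0),np.linalg.norm(np.diff(np.vstack([P,P[:1]]),axis=0),axis=1))
d=(P[0]+P[3]-P[1]-P[2]);e=P[1]-P[2]+P[0]-P[3];print("pin dir deg",np.degrees(np.arctan2(*d[::-1])),np.degrees(np.arctan2(*e[::-1])))
print("spig",plane(c,180+481/4,90+286/4,.06,True))
print("hub",plane(c2,149,127,.08,True))
bot.reach([0.62,-0.03,0.22],down(np.pi/2))
c=snap("wrist","w4"); snap("wrist","w4c",(170,80,370,230),4)
pickle.dump(c,open("c4.pkl","wb"))
```

```text
[[0.5453 0.2005]
 [0.5624 0.2426]
 [0.6061 0.2245]
 [0.5858 0.1824]] [0.57486911 0.21250264] [0.04552702 0.04732488 0.0466938  0.04434301]
pin dir deg -113.98047721430319 156.7203152671456
spig [0.57420943 0.21153389 0.06      ]
hub [ 0.51906697 -0.16279738  0.08      ]
```

View pics/w4.png

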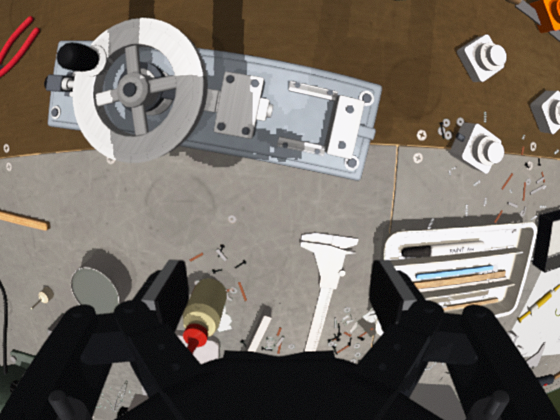

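View pics/w4c.png

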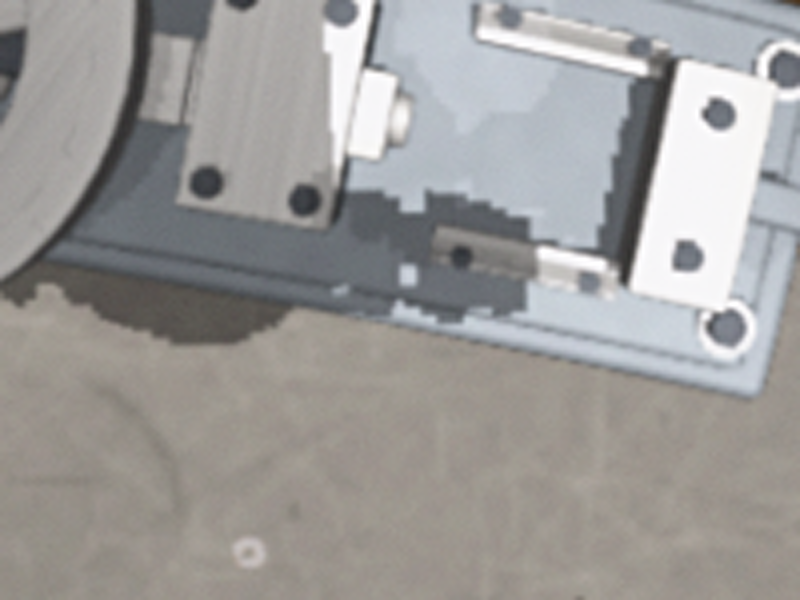

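Run:
```python
from h import *
import pickle
c=pickle.load(open("c4.pkl","rb"));c2=pickle.load(open("c.pkl","rb"))[1]
f=lambda x,y,z:plane(c,170+x/4,80+y/4,z,True)[:2]
r=[f(508,17,.029),f(638,47,.029),f(460,255,.029),f(590,282,.029)]
print("rail",np.round(r,4)); d1=r[1]-r[0];d2=r[3]-r[2]
A=lambda d:np.degrees(np.arctan2(d[1],d[0]))
print(A(d1),A(d2),"spacing",np.linalg.norm(r[2]-r[0]),"mid rails",np.mean(r,0))
s=[f(720,113,.05),f(688,257,.05)];print("anvil screws",np.round(s,4),A(s[0]-s[1])+90,np.linalg.norm(s[0]-s[1]))
e=[f(681,60,.05),f(634,287,.05)];print("face",np.round(e,4),A(e[0]-e[1])+90,np.linalg.norm(e[0]-e[1]))
hub=plane(c,128,89,.08,True)[:2];print("hub",hub)
ct=snap("top");print("hub top",plane(ct,225+473/4.7,185+212/4.7,.08),"face top",plane(ct,225+151/4.7,185+98/4.7,.05),plane(ct,225+140/4.7,185+203/4.7,.05))
# side edges of rails
for p in [(475,40),(655,77)]: print("inner up bot edge",f(*p,.022))
for z in (.076,.08,.085): print(z,plane(c2,149,127,z,True)[:2])
m=np.mean(e,0)
for name,ang in (("rail",(A(d1)+A(d2))/2),("hub",A(np.mean(r,0)-hub))):
    u=np.array([np.cos(np.radians(ang)),np.sin(np.radians(ang))]);print(name,ang,"nest from face",m-u*.024,"from hub",hub+u*.17)
```

```text
rail [[ 0.5174 -0.0093]
 [ 0.5243  0.0242]
 [ 0.5794 -0.0213]
 [ 0.5861  0.0127]]
78.32464822074998 78.79372766370784 spacing 0.06313365804908 mid rails [0.55180787 0.00156733]
anvil screws [[0.5411 0.0414]
 [0.5769 0.0344]] 258.89305184649595 0.03654038839435989
face [[0.5285 0.0315]
 [0.5847 0.0211]] 259.52575060758625 0.05719478546176032
hub [ 0.51860552 -0.16767816]
hub top [ 0.51745048 -0.16990068  0.08      ] face top [0.58642854 0.01442724 0.05      ] [0.52487748 0.02041843 0.05      ]
inner up bot edge [ 0.52302629 -0.01748378]
inner up bot edge [0.53170261 0.02987058]
0.076 [ 0.51921082 -0.16446281]
0.08 [ 0.51906697 -0.16279738]
0.085 [ 0.51888716 -0.16071559]
rail 78.5591879422289 nest from face [0.5518286  0.00279005] from hub [ 0.55232596 -0.00105604]
hub 78.9007486873231 nest from face [0.55196891 0.00276208] from hub [ 0.55133207 -0.00085798]
```

Run:
```python
from h import *
a=np.radians(156.4-180)
hand.move_gripper(0.068,40)
bot.reach([0.5745,0.212,0.14],down(a))
c=snap("wrist","w5")
bot.servo_line([0.5745,0.212,0.029],velocity=0.1)
print(get_obs()["wrist_force"])
hand.move_gripper(0.0,40)
o=get_obs();print(o["gripper_width"],o["wrist_force"],o["position"],o["time_s"])
bot.servo_line([0.5745,0.212,0.13],velocity=0.15)
snap("wrist","w6");o=get_obs();print(o["gripper_width"],o["wrist_force"])
```

```text
[0.1135266  0.57774527 1.35801264]
0.03251575973904877 [-0.50504765 -0.61814376  6.29597224] [0.57491082 0.21210782 0.02962826] 8.1583
0.0329216530283669 [-0.58783953 -0.20803987 -1.37137391]
```

View pics/w6.png

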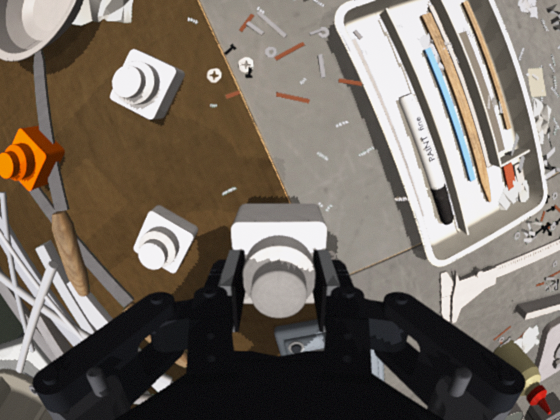

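View pics/w5.png

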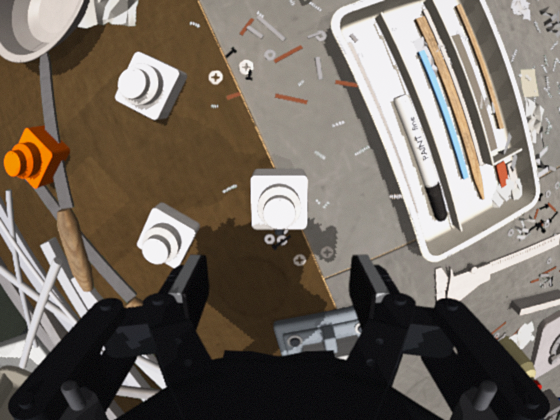

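Run:
```python
from h import *
import pickle
print(get_obs()["time_s"])
snap("wrist","w6c",(200,180,360,350),3.5)
c=snap("scene","s6"); p=get_obs()["position"];print(proj(c,p))
u,v=proj(c,p).astype(int)
snap("scene","s6c",(max(u-70,0),max(v-60,0),u+70,v+60),5)
c=snap("top","t6"); print(proj(c,p)); u,v=proj(c,p).astype(int);snap("top","t6c",(u-60,v-50,u+60,v+50),6)
```

```text
9.0333
[236.94379063 253.64251493]
[180.26169421 206.26158401]
```

View pics/w6c.png

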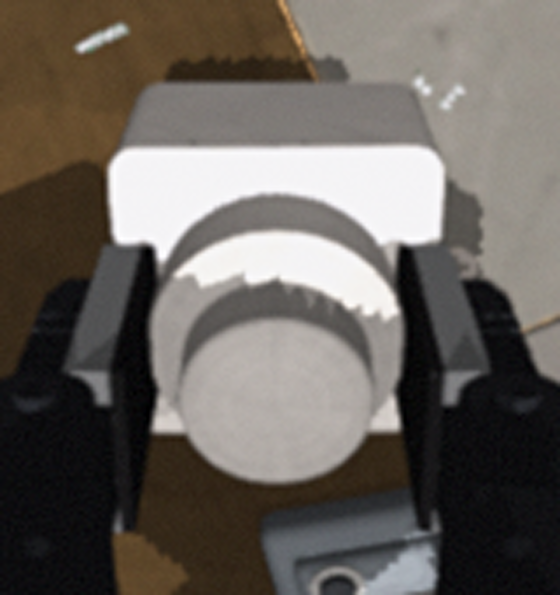

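View pics/s6c.png

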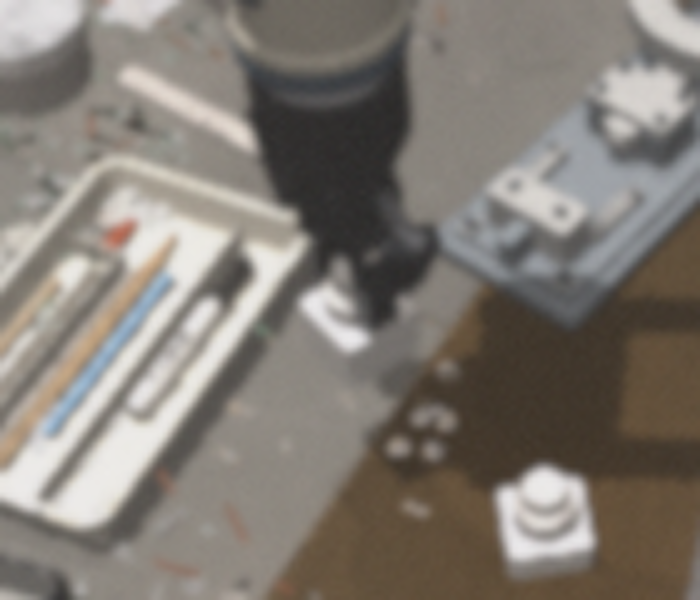

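Run:
```python
from h import *
o=get_obs();c=snap("wrist");p=o["position"];M=R.from_quat(o["orientation"]).as_matrix()
print(bot.tcp_to_tips,p)
for w in (.0165,.023):
  for y in (.017,.01,0,-.01):
    print(w,y,[proj(c,p+M@np.array([x,y,s*w]),True).round(0) for s in(-1,1) for x in (-.011,.011)])
for h in (0,.005,.01,.02): # foot top h below tcp
    print(h,[proj(c,p+M@np.array([x,h,s*.023]),True).round(0) for s in(-1,1) for x in (-.023,.023)], 'sp top',proj(c,p+M@np.array([0,h-.028,0]),True).round(0))
print("observed foot far corners",(200+110/3.5,180+150/3.5),(200+445/3.5,180+150/3.5),"spig top",(200+277/3.5,180+400/3.5),"pad far edge tip",(200+155/3.5,180+245/3.5),(200+400/3.5,180+245/3.5))
```

```text
0.017 [0.57412325 0.21186958 0.12919624]
0.0165 0.017 [array([248., 230.]), array([250., 266.]), array([309., 230.]), array([308., 266.])]
0.0165 0.01 [array([247., 235.]), array([249., 272.]), array([310., 235.]), array([309., 272.])]
0.0165 0 [array([245., 243.]), array([247., 281.]), array([312., 243.]), array([310., 281.])]
0.0165 -0.01 [array([243., 251.]), array([245., 291.]), array([314., 251.]), array([312., 291.])]
0.023 0.017 [array([237., 230.]), array([238., 266.]), array([321., 230.]), array([319., 266.])]
0.023 0.01 [array([235., 235.]), array([237., 272.]), array([323., 235.]), array([320., 272.])]
0.023 0 [array([232., 243.]), array([235., 281.]), array([325., 243.]), array([323., 281.])]
0.023 -0.01 [array([230., 251.]), array([232., 291.]), array([328., 251.]), array([325., 291.])]
0 [array([231., 220.]), array([236., 300.]), array([326., 220.]), array([321., 300.])] sp top [279. 292.]
0.005 [array([233., 217.]), array([237., 295.]), array([325., 217.]), array([320., 295.])] sp top [279. 286.]
0.01 [array([234., 213.]), array([238., 290.]), array([324., 213.]), array([319., 290.])] sp top [279. 280.]
0.02 [array([236., 208.]), array([240., 282.]), array([321., 208.]), array([317., 282.])] sp top [279. 270.]
observed foot far corners (231.42857142857142, 222.85714285714286) (327.1428571428571, 222.85714285714286) spig top (279.1428571428571, 294.2857142857143) pad far edge tip (244.28571428571428, 250.0) (314.2857142857143, 250.0)
```

Run:
```python
from h import *
import pickle
a=np.radians(78.8-90); u=np.array([np.cos(a+np.pi/2),np.sin(a+np.pi/2)])
n=np.array([0.552,0.0013])
pos=np.r_[n-0.05*u,0.14]
bot.reach(pos.tolist(),down(a))
c=snap("wrist","w7");snap("wrist","w7c",(190,80,390,230),4)
pickle.dump((c,get_obs()),open("c7.pkl","wb"));o=get_obs();print(o["position"],pos,o["time_s"],o["gripper_width"])
```

```text
[ 0.54276203 -0.04663775  0.13999138] [ 0.54228828 -0.04774776  0.14      ] 10.4583 0.0325958531996486
```

View pics/w7.png

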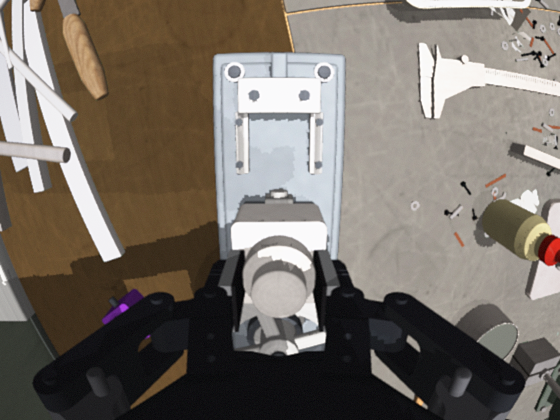

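View pics/w7c.png

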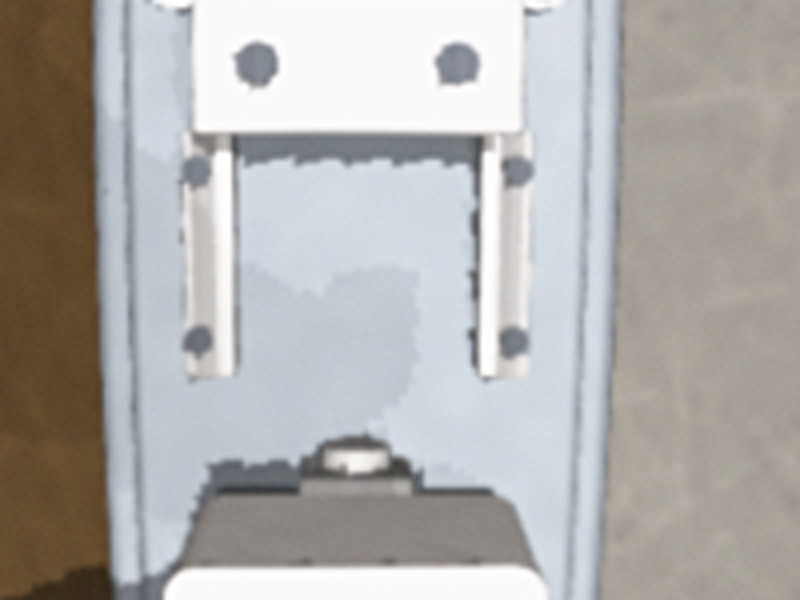

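Run:
```python
from h import *
import pickle
c,o=pickle.load(open("c7.pkl","rb"));p=o["position"];M=R.from_quat(o["orientation"]).as_matrix()
f=lambda x,y,z:(M.T@(plane(c,190+x/4,80+y/4,z,True)-p))[[0,2]].round(4)
print("anvil scr",f(257,64,.05),f(458,64,.05),"edge",f(192,132,.05),f(524,132,.05))
print("rails",[f(*q,.029) for q in[(197,172),(517,171),(198,342),(513,342)]])
print("inner bottoms",[f(*q,.020) for q in[(238,137),(237,375),(474,137),(474,375)]])
print("nose",f(357,440,.038))
zt=p[2]+.0024
print("foot far corners",f(165,570,zt),f(548,570,zt))
print("bed edges z.02",f(100,300,.02),f(617,300,.02))
A=M@np.array([1,0,0]);print("tool x ang",np.degrees(np.arctan2(A[1],A[0])))
```

```text
anvil scr [-0.0849 -0.0173] [-0.0849  0.0188] edge [-0.0727 -0.0292] [-0.0727  0.0309]
rails [array([-0.0646, -0.0309]), array([-0.0648,  0.0324]), array([-0.0302, -0.0314]), array([-0.0302,  0.0322])]
inner bottoms [array([-0.0713, -0.0235]), array([-0.0216, -0.0245]), array([-0.0713,  0.0246]), array([-0.0215,  0.0253])]
nose [-0.0119  0.0007]
foot far corners [-0.022  -0.0224] [-0.0219  0.0233]
bed edges z.02 [-0.0379 -0.0531] [-0.0379  0.0552]
tool x ang -101.14402609217085
```

Run:
```python
from h import *
import pickle
c,o=pickle.load(open("c7.pkl","rb"));p=o["position"];M=R.from_quat(o["orientation"]).as_matrix()
g=p+M@np.array([-.0492,0,.0003])
a=np.radians(-11.2)
bot.servo_line([g[0],g[1],.14],down(a),velocity=.1);bot.dwell(.15)
e=g[:2]-get_obs()["position"][:2];print("err",e)
bot.servo_line([g[0],g[1],.068],velocity=.1)
bot.dwell(.2);q=get_obs();print(q["position"]-g,q["wrist_force"]);f0=q["wrist_force"]
snap("wrist","w8")
z=.068
while z>.045:
    z-=.002;bot.servo_line([g[0],g[1],z],velocity=.04)
    q=get_obs();d=q["wrist_force"]-f0;print(round(z,4),q["position"].round(4),d.round(1))
    if d[2]>6: break
print(get_obs()["time_s"])
```

```text
err [0.00014684 0.00045324]
[ 5.07108223e-04  6.53108996e-07 -7.13143076e-02] [-0.34416311 -0.67815082 -0.99009878]
0.066 [0.5524 0.0016 0.0659] [-0.   0.9 -1.5]
0.064 [0.5524 0.0016 0.0638] [ 0.7  0.8 -0.5]
0.062 [0.5525 0.0016 0.0618] [-0.2  1.1 -0.7]
0.06 [0.5524 0.0016 0.0598] [ 0.   1.4 -1. ]
0.058 [0.5524 0.0016 0.0579] [ 0.3  0.4 -0.9]
0.056 [0.5525 0.0016 0.0559] [ 0.9  0.1 -0.8]
0.054 [0.5525 0.0016 0.0539] [-0.2  0.3 -0.5]
0.052 [0.5524 0.0016 0.0519] [0.4 0.6 0.2]
0.05 [0.5524 0.0016 0.0498] [ 1.   0.9 -0.1]
0.048 [0.5528 0.0016 0.0495] [-4.8 -0.1 19.3]
14.875
```

View pics/w8.png

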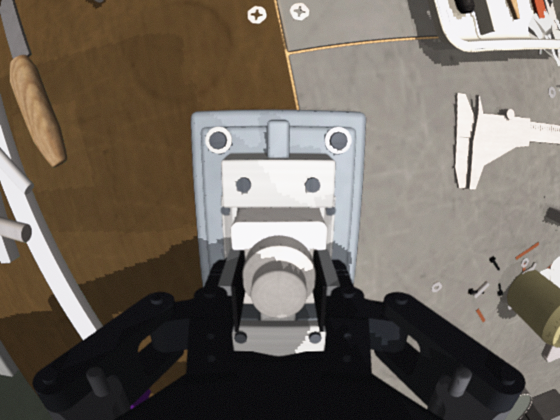

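Run:
```python
from h import *
import pickle
p=get_obs()["position"]
bot.servo_line([p[0],p[1],.0497],velocity=.03)
print(get_obs()["wrist_force"])
hand.move_gripper(0.06)
a=np.radians(-11.2);u=np.array([np.cos(a+np.pi/2),np.sin(a+np.pi/2)])
bot.servo_line([p[0],p[1],.15],velocity=.15)
bot.reach(np.r_[p[:2]-0.075*u,0.19],down(a));bot.dwell(.1)
c=snap("wrist","w9");snap("wrist","w9c",(180,80,380,230),4)
pickle.dump((c,get_obs()),open("c9.pkl","wb"));print(get_obs()["time_s"],get_obs()["position"])
```

```text
[-0.00305906  0.58483547 -1.05366188]
16.95 [ 0.53776416 -0.07119463  0.18891706]
```

View pics/w9.png

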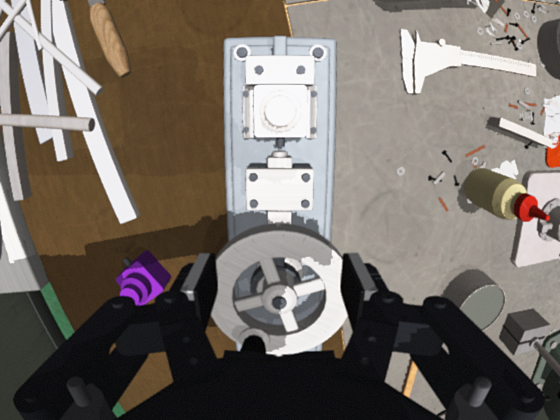

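View pics/w9c.png

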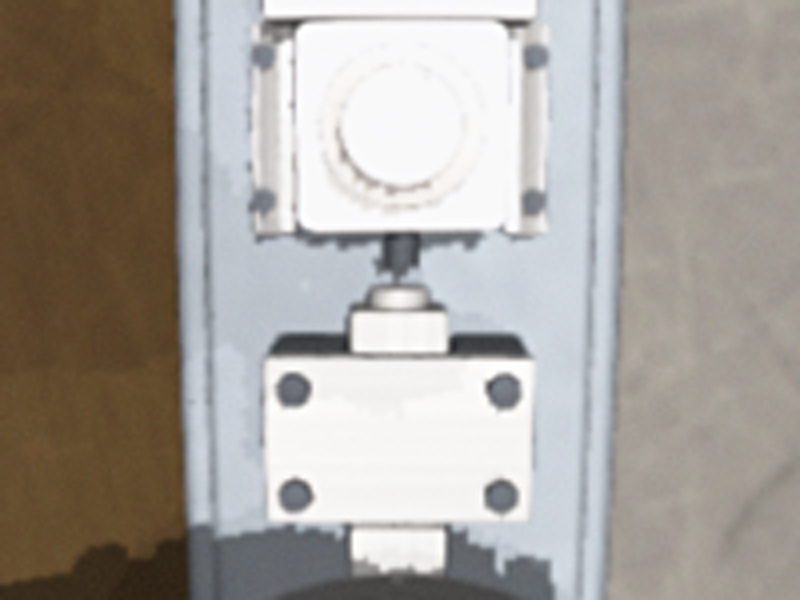

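Run:
```python
from h import *
import pickle
c,o=pickle.load(open("c9.pkl","rb"))
print("hub",plane(c,279,302,.08,True))
a=np.radians(-11.2);u=np.array([np.cos(a+np.pi/2),np.sin(a+np.pi/2)])
bot.reach(np.r_[np.array([.552,.0015])-.27*u,0.22],down(a));bot.dwell(.1)
c=snap("wrist","w10");pickle.dump((c,get_obs()),open("c10.pkl","wb"));print(get_obs()["time_s"])
```

```text
hub [ 0.51911296 -0.16627446  0.08      ]
17.9083
```

View pics/w10.png

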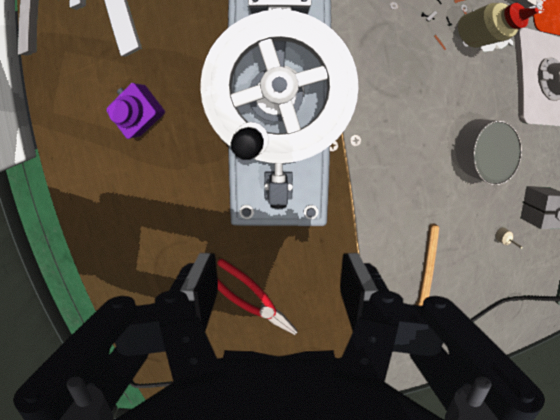

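Run:
```python
from h import *
import pickle
c,o=pickle.load(open("c10.pkl","rb"));f=c["frame"].astype(int)
m=((f.sum(2)<110)).astype(np.uint8);m[:110]=0;m[165:]=0;m[:,:220]=0;m[:,275:]=0
n,l,s,ce=cv2.connectedComponentsWithStats(m);i=1+np.argmax(s[1:,4]);print(s[i],ce[i])
a=np.radians(-11.2);u=np.array([np.cos(a+np.pi/2),np.sin(a+np.pi/2)])
pts=np.array([plane(c,*q,.076,True)[:2] for q in[(201,88),(358,86),(278,10),(272,163)]]);print("rim",pts.round(4),pts.mean(0),[np.linalg.norm(pts[0]-pts[1]),np.linalg.norm(pts[2]-pts[3])])
hub=plane(c,279,85,.078,True)[:2];print("hub",hub,"from nest",np.array([.552,.0015])-.17*u)
for z in (.128,.12):
  h=plane(c,*ce[i],z,True)[:2];d=h-hub;r=h-(np.array([.552,.0015])-.17*u);print(z,h,np.linalg.norm(d),np.linalg.norm(r),"theta",[np.degrees(np.arctan2(v[1],v[0]))%360-258.8 for v in (d,r)])
```

```text
[231 128  32  31 572] [246.76573427 143.6451049 ]
rim [[ 0.4504 -0.1532]
 [ 0.5885 -0.1782]
 [ 0.5315 -0.0969]
 [ 0.4992 -0.2336]] [ 0.51741326 -0.16549417] [np.float64(0.1404325976902256), np.float64(0.14049411379071097)]
hub [ 0.51890665 -0.16604447] from nest [ 0.51898016 -0.16526238]
0.128 [ 0.48655172 -0.20769118] 0.05273794003756694 0.05340231258568843 theta [np.float64(-26.64329518253294), np.float64(-26.190775089351405)]
0.12 [ 0.4856189  -0.20832905] 0.0538150622369851 0.0544767150853531 theta [np.float64(-27.010932233880055), np.float64(-26.562873765320717)]
```

Run:
```python
from h import *
a=np.radians(-11.2)
C=np.array([.5189,-.1656]);th=.466;b=np.radians(258.8)-th
h=C+.055*np.array([np.cos(b),np.sin(b)])
bot.reach(np.r_[h,.16],down(a)); bot.servo_line(np.r_[h,.125],velocity=.1);bot.dwell(.2)
q=get_obs();f0=q["wrist_force"];print(q["position"]-np.r_[h,.125])
for z in (.115,.106,.102,.098):
    bot.servo_line(np.r_[h,z],velocity=.06);d=get_obs()["wrist_force"]-f0;print(z,d.round(1))
    if d[2]>6:break
hand.move_gripper(0.,40);q=get_obs();print(q["gripper_width"],(q["wrist_force"]-f0).round(1),q["position"],q["time_s"])
snap("wrist","w11")
```

```text
[ 0.00052423 -0.00033471  0.0007684 ]
0.115 [-0.2  0.3 -0.8]
0.106 [-0.5  0.4 -0.4]
0.102 [ 0.2  0.1 -1.9]
0.098 [-0.9 -0.1 -0.3]
0.023307515356366174 [-1.3 -2.2  3.4] [ 0.4853382  -0.2093539   0.09833516] 20.575
```

View pics/w11.png

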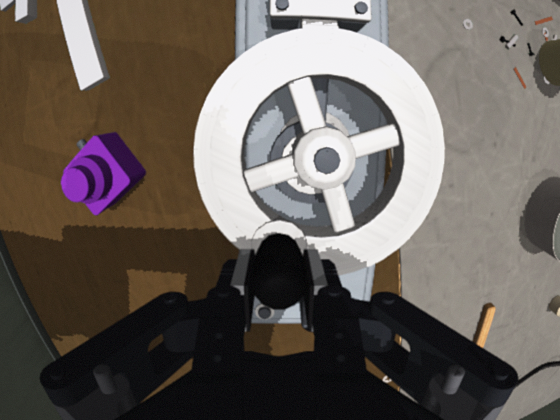

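```bash
cat >> h.py <<'E'
import json,os
PSI=np.radians(258.8)
def ld(): return json.load(open("st.json")) if os.path.exists("st.json") else dict(th=.466,C=[.5189,-.1656])
def turn(th_end,step,vel,fstop_t=20,fmax=30,k=4e-5,verbose=True):
    s=ld();th=s["th"];C=np.array(s["C"]);z=.098
    why="end"
    while th<th_end-1e-6:
        th=min(th+step,th_end);b=PSI-th;er=np.array([np.cos(b),np.sin(b)]);et=np.array([np.sin(b),-np.cos(b)])
        bot.servo_line(np.r_[C+.055*er,z],velocity=vel)
        q=get_obs();f=q["wrist_force"][:2];d=q["position"][:2]-C;ft=f@et;fr=f@er
        tm=(PSI-np.arctan2(d[1],d[0]))%(2*np.pi)
        if verbose: print(f"th {th:.3f} meas {tm:.3f} r {np.hypot(*d)*1e3:.1f} ft {ft:.1f} fr {fr:.1f} fz {q['wrist_force'][2]:.1f} t {q['time_s']:.1f}")
        C=C+k*fr*er
        if -ft>fstop_t: why="tangential";break
        if abs(fr)>fmax: why="radial";break
    json.dump(dict(th=th,C=C.tolist()),open("st.json","w"));print(why,C);return why
E
python3 - <<'E'
from h import *
turn(1.5,.12,.05)
E
```

```text
th 0.586 meas 0.592 r 55.1 ft 1.3 fr 2.1 fz 7.3 t 20.9
th 0.706 meas 0.715 r 55.0 ft 2.0 fr 1.7 fz 6.6 t 21.2
th 0.826 meas 0.837 r 55.0 ft 2.6 fr 1.6 fz 7.1 t 21.5
th 0.946 meas 0.957 r 54.9 ft 1.8 fr 0.5 fz 7.1 t 21.8
th 1.066 meas 1.077 r 54.8 ft 2.3 fr 0.3 fz 6.0 t 22.0
th 1.186 meas 1.196 r 54.8 ft 2.6 fr -0.6 fz 6.6 t 22.3
th 1.306 meas 1.316 r 54.8 ft 1.2 fr 0.4 fz 5.4 t 22.6
th 1.426 meas 1.429 r 54.7 ft -0.8 fr 1.6 fz 6.0 t 22.9
th 1.500 meas 1.495 r 54.7 ft -4.2 fr 1.1 fz 5.6 t 23.1
end [ 0.5186045  -0.16573482]
```

Run:
```python
from h import *
if turn(3.2,.1,.04)=="end":
    bot.dwell(.15); snap("wrist","w12"); snap("top","t12",(225,185,395,275),4.7)
```

```text
th 1.600 meas 1.594 r 54.6 ft -5.4 fr 0.3 fz 5.3 t 23.4
th 1.700 meas 1.695 r 54.6 ft -4.7 fr -0.5 fz 5.4 t 23.7
th 1.800 meas 1.797 r 54.7 ft -4.3 fr -1.0 fz 5.4 t 24.0
th 1.900 meas 1.896 r 54.7 ft -4.6 fr -1.5 fz 5.9 t 24.3
th 2.000 meas 1.996 r 54.7 ft -5.8 fr -0.5 fz 6.6 t 24.6
th 2.100 meas 2.100 r 54.8 ft -3.6 fr -1.9 fz 6.7 t 24.9
th 2.200 meas 2.198 r 54.9 ft -3.6 fr -1.1 fz 6.6 t 25.1
th 2.300 meas 2.297 r 54.9 ft -3.6 fr -0.7 fz 7.4 t 25.4
th 2.400 meas 2.398 r 55.0 ft -4.1 fr -1.0 fz 8.4 t 25.7
th 2.500 meas 2.501 r 55.0 ft -2.9 fr -1.4 fz 7.2 t 26.0
th 2.600 meas 2.597 r 55.0 ft -2.4 fr -1.4 fz 7.8 t 26.3
th 2.700 meas 2.700 r 55.1 ft -1.4 fr -1.1 fz 7.0 t 26.6
th 2.800 meas 2.804 r 55.1 ft -0.8 fr -0.9 fz 6.3 t 26.9
th 2.900 meas 2.907 r 55.2 ft -0.1 fr -0.6 fz 6.4 t 27.1
th 3.000 meas 3.002 r 55.2 ft -0.4 fr -1.5 fz 7.4 t 27.4
th 3.100 meas 3.107 r 55.2 ft 0.2 fr -0.3 fz 6.3 t 27.7
th 3.200 meas 3.216 r 55.3 ft 3.0 fr -1.5 fz 5.5 t 28.0
end [ 0.51888385 -0.16626752]
```

View pics/w12.png

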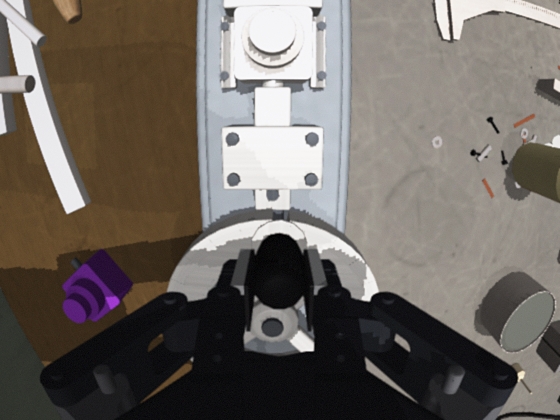

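Run:
```python
from h import *
if turn(5.6,.12,.05)=="end": turn(5.9,.03,.04)
```

```text
th 3.320 meas 3.329 r 55.3 ft 2.6 fr 1.1 fz 6.2 t 28.5
th 3.440 meas 3.448 r 55.2 ft 2.3 fr 0.3 fz 7.0 t 28.8
th 3.560 meas 3.563 r 55.3 ft 1.4 fr 0.9 fz 7.5 t 29.1
th 3.680 meas 3.678 r 55.2 ft 0.6 fr 1.7 fz 8.1 t 29.4
th 3.800 meas 3.800 r 55.1 ft 1.0 fr 1.3 fz 7.5 t 29.7
th 3.920 meas 3.922 r 55.1 ft 2.5 fr 1.0 fz 8.1 t 29.9
th 4.040 meas 4.043 r 55.0 ft 2.7 fr 0.1 fz 7.1 t 30.2
th 4.160 meas 4.163 r 55.0 ft 2.0 fr 0.8 fz 8.0 t 30.5
th 4.280 meas 4.282 r 54.9 ft 2.1 fr 0.3 fz 7.5 t 30.8
th 4.400 meas 4.400 r 54.8 ft 1.7 fr 1.2 fz 8.2 t 31.1
th 4.520 meas 4.521 r 54.8 ft 0.9 fr 0.4 fz 9.1 t 31.4
th 4.640 meas 4.642 r 54.8 ft 2.7 fr 0.5 fz 8.6 t 31.6
th 4.760 meas 4.762 r 54.8 ft 0.7 fr 0.9 fz 8.5 t 31.9
th 4.880 meas 4.887 r 54.7 ft 1.6 fr 0.6 fz 8.8 t 32.2
th 5.000 meas 5.009 r 54.6 ft 1.9 fr 0.0 fz 8.8 t 32.5
th 5.120 meas 5.128 r 54.6 ft 3.3 fr 0.1 fz 8.5 t 32.8
th 5.240 meas 5.248 r 54.6 ft 1.5 fr 0.4 fz 9.5 t 33.1
th 5.360 meas 5.368 r 54.7 ft 0.9 fr 1.3 fz 8.2 t 33.4
th 5.480 meas 5.487 r 54.6 ft 0.4 fr 0.2 fz 8.9 t 33.6
th 5.600 meas 5.611 r 54.6 ft 1.4 fr -0.1 fz 9.4 t 33.9
end [ 0.51928626 -0.16613109]
th 5.630 meas 5.631 r 54.6 ft -1.0 fr -0.4 fz 8.9 t 34.2
th 5.660 meas 5.660 r 54.6 ft -1.6 fr 0.3 fz 8.2 t 34.4
th 5.690 meas 5.692 r 54.7 ft 0.7 fr 0.1 fz 8.7 t 34.7
th 5.720 meas 5.720 r 54.6 ft -0.3 fr 0.3 fz 7.9 t 34.9
th 5.750 meas 5.749 r 54.6 ft -2.0 fr 0.2 fz 8.6 t 35.2
th 5.780 meas 5.778 r 54.7 ft -1.2 fr 0.2 fz 8.0 t 35.4
th 5.810 meas 5.807 r 54.7 ft -1.2 fr -0.4 fz 7.6 t 35.7
th 5.840 meas 5.839 r 54.7 ft -2.6 fr 0.2 fz 8.5 t 35.9
th 5.870 meas 5.870 r 54.7 ft -1.0 fr -0.3 fz 8.9 t 36.2
th 5.900 meas 5.898 r 54.7 ft -1.4 fr 0.2 fz 8.3 t 36.4
end [ 0.51929093 -0.16614443]
```

Run:
```python
from h import *
turn(6.62,.014,.02,fstop_t=7)
```

```text
th 5.914 meas 5.907 r 54.7 ft -2.3 fr 0.2 fz 7.7 t 36.7
th 5.928 meas 5.918 r 54.7 ft -3.1 fr -1.0 fz 6.6 t 36.9
th 5.942 meas 5.932 r 54.7 ft -4.9 fr -0.5 fz 6.2 t 37.2
th 5.956 meas 5.945 r 54.8 ft -4.3 fr -0.2 fz 7.8 t 37.4
th 5.970 meas 5.962 r 54.8 ft -3.2 fr -1.1 fz 7.0 t 37.7
th 5.984 meas 5.975 r 54.8 ft -3.3 fr 0.2 fz 5.6 t 37.9
th 5.998 meas 5.990 r 54.8 ft -2.7 fr -0.4 fz 8.1 t 38.2
th 6.012 meas 6.003 r 54.8 ft -4.1 fr 0.1 fz 6.9 t 38.4
th 6.026 meas 6.016 r 54.8 ft -4.1 fr -0.2 fz 6.4 t 38.7
th 6.040 meas 6.030 r 54.9 ft -3.9 fr 0.2 fz 5.9 t 38.9
th 6.054 meas 6.044 r 54.8 ft -3.7 fr -0.2 fz 6.2 t 39.2
th 6.068 meas 6.057 r 54.9 ft -3.8 fr 0.0 fz 5.7 t 39.4
th 6.082 meas 6.071 r 54.9 ft -4.4 fr -0.2 fz 5.7 t 39.7
th 6.096 meas 6.085 r 54.9 ft -3.7 fr 1.0 fz 5.8 t 39.9
th 6.110 meas 6.101 r 54.8 ft -3.1 fr 0.3 fz 7.1 t 40.2
th 6.124 meas 6.116 r 54.8 ft -3.3 fr -1.0 fz 6.8 t 40.4
th 6.138 meas 6.129 r 54.9 ft -3.8 fr 0.8 fz 6.1 t 40.7
th 6.152 meas 6.143 r 54.9 ft -3.5 fr 0.2 fz 6.3 t 40.9
th 6.166 meas 6.157 r 54.8 ft -3.7 fr 1.2 fz 6.4 t 41.2
th 6.180 meas 6.171 r 54.8 ft -3.9 fr -0.1 fz 7.4 t 41.4
th 6.194 meas 6.184 r 54.8 ft -4.7 fr -0.2 fz 6.2 t 41.7
th 6.208 meas 6.198 r 54.8 ft -3.4 fr 0.5 fz 6.0 t 41.9
th 6.222 meas 6.211 r 54.8 ft -3.1 fr -0.7 fz 5.7 t 42.2
th 6.236 meas 6.233 r 54.9 ft -1.9 fr 0.0 fz 7.2 t 42.4
th 6.250 meas 6.255 r 54.8 ft -0.1 fr 0.2 fz 8.9 t 42.7
th 6.264 meas 6.280 r 54.8 ft 0.9 fr 0.7 fz 11.6 t 42.9
th 6.278 meas 0.004 r 54.8 ft -0.3 fr 0.1 fz 10.3 t 43.2
th 6.292 meas 0.013 r 54.8 ft -1.9 fr -1.2 fz 8.2 t 43.4
th 6.306 meas 0.026 r 54.9 ft -1.1 fr 0.4 fz 8.0 t 43.7
th 6.320 meas 0.031 r 54.9 ft -3.3 fr 0.8 fz 6.8 t 43.9
th 6.334 meas 0.034 r 54.8 ft -5.8 fr 0.4 fz 4.4 t 44.2
th 6.348 meas 0.037 r 54.8 ft -8.0 fr -0.7 fz 2.2 t 44.4
tangential [ 0.51926941 -0.16613801]
```

Run:
```python
from h import *
turn(6.376,.014,.02,fstop_t=13)
```

```text
th 6.362 meas 0.039 r 54.9 ft -10.5 fr -1.9 fz -0.7 t 44.7
th 6.376 meas 0.041 r 54.9 ft -12.7 fr -1.3 fz -1.9 t 44.9
end [ 0.51930477 -0.16601496]
```

Run:
```python
from h import *
C=np.array(ld()["C"])
for th in (6.35,6.32,6.30,6.285,6.27):
    b=PSI-th;er=np.array([np.cos(b),np.sin(b)]);et=np.array([np.sin(b),-np.cos(b)])
    bot.servo_line(np.r_[C+.055*er,.098],velocity=.02);q=get_obs();d=q["position"][:2]-C
    ft=q["wrist_force"][:2]@et;print(th,(PSI-np.arctan2(d[1],d[0]))%(2*np.pi),round(ft,1))
    if ft>9: break
th=6.315;b=PSI-th;bot.servo_line(np.r_[C+.055*np.array([np.cos(b),np.sin(b)]),.098],velocity=.03)
q=get_obs();print(q["wrist_force"],q["time_s"])
hand.move_gripper(.06);p=get_obs()["position"]
bot.servo_line(np.r_[p[:2],.19],velocity=.15)
a=np.radians(-11.2);u=np.array([np.cos(a+np.pi/2),np.sin(a+np.pi/2)])
bot.reach(np.r_[np.array([.552,.0015])-.27*u,0.22],down(a));bot.dwell(.1)
snap("wrist","w13");snap("wrist","w13c",(210,90,350,210),5);snap("top","t13",(225,185,395,275),4.7);print(get_obs()["time_s"])
```

```text
6.35 0.036824258450616654 -7.2
6.32 0.029220730731053024 -3.1
6.3 0.02361728123666129 -1.5
6.285 0.013858942230589477 0.8
6.27 0.00154719766236866 1.7
[ 1.22871404 -1.70785291  7.73914595] 46.4167
48.2
```

View pics/w13c.png

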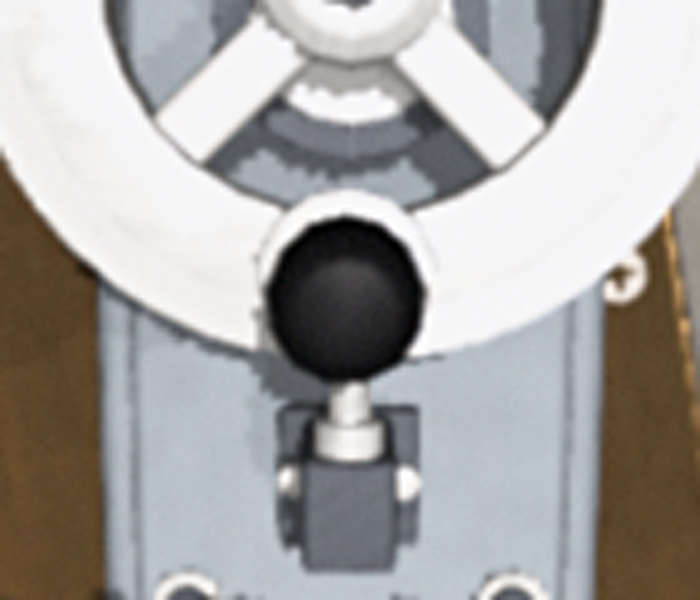

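View pics/t13.png

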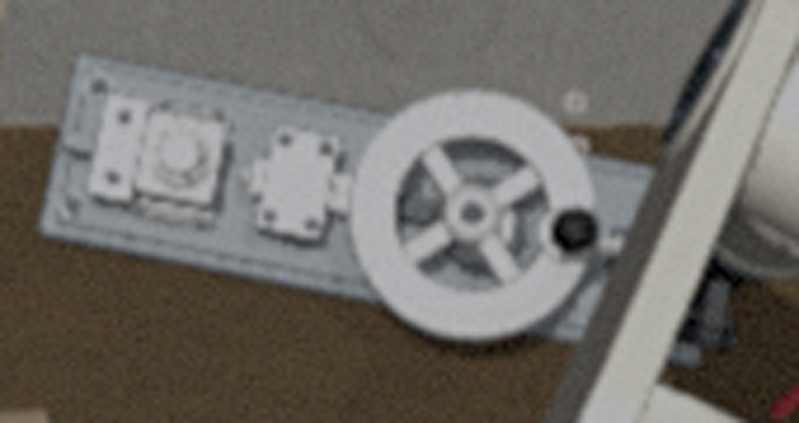

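Run:
```python
import cv2,numpy as np
a=cv2.imread("pics/w10.png")[130:220,240:320];b=cv2.imread("pics/w13.png")[130:220,240:320]
cv2.imwrite("pics/cmp.png",cv2.resize(np.hstack([a,b]),None,fx=5,fy=5,interpolation=cv2.INTER_CUBIC))
```

```text
(no output)
```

View pics/cmp.png

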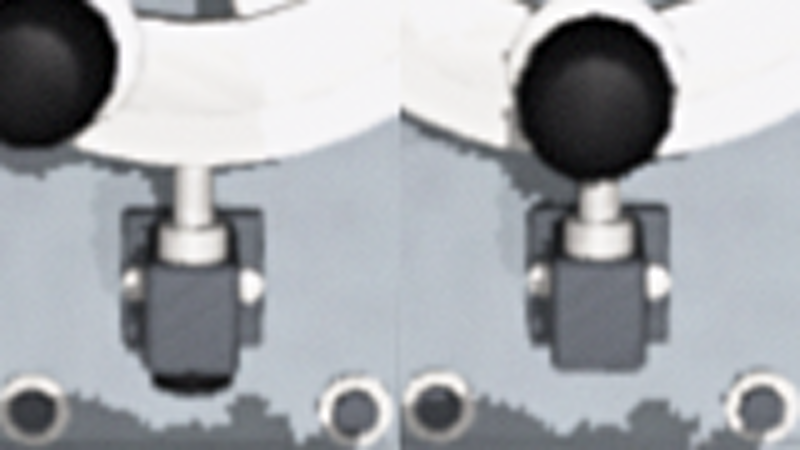

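Run:
```python
from h import *
a=np.radians(-11.2);u=np.array([np.cos(a+np.pi/2),np.sin(a+np.pi/2)])
bot.reach(np.r_[np.array([.552,.0015])-.10*u,0.19],down(a));bot.dwell(.1)
snap("wrist","w14c",(180,40,380,190),4);print(get_obs()["time_s"])
```

```text
49.075
```

View pics/w14c.png

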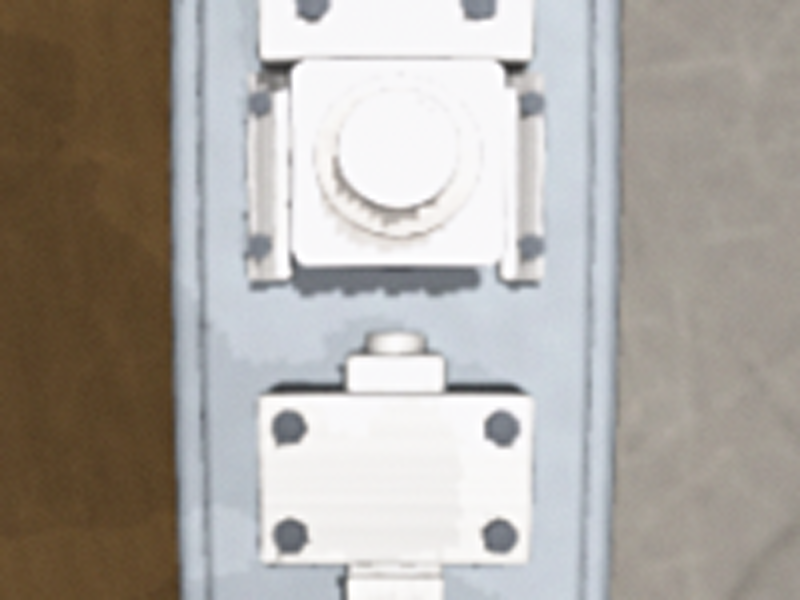

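The close crop shows the foot square between the rails and against the anvil (edges at y 60–265). No pin stands out towards the nose, and the ram is back (nose at y 332).

Run:
```python
from workcell import hand_in,bot
bot.dwell(.2);print(hand_in())
```

```text
the job is handed in; nothing more can be done
None
```

I set the holder with the pin into the nest, pin towards the ram. I then took the crank handle and turned the flywheel clockwise through its revolution, released it, moved clear and handed in at about 49 s of the 69 s allowed. `hand_in()` gives no verdict, so what follows is from my own last checks.

- **Holder and pin:** in the last picture the foot sits square between the rails and against the anvil. No pin is visible standing out, and the ram is back.
- **Lock:** the wheel stopped dead at about 6.32 rad. I pushed against the stop with up to 12.7 N at the handle, about 10 N at the locking pin against the 25 N limit. Compared with the earlier picture, the knob behind the locking-pin bracket has moved in, which agrees with the pin having dropped. The handle hides the notch itself, so I did not see the pin in it.
- **Backward check weaker:** feeling back, the handle gave about 0.04 rad with less than 2 N and I met no firm stop. I took this as play in the notch and the grip. The locked state rests on the forward stop and the moved knob.
- **Grip differed from plan:** I meant to grip the foot, but the fingers closed on the spigot (about 33 mm). The fingertips seemed to sit about 9 mm behind the TCP instead of 17 mm ahead. The holder stayed square and seated at the expected height.
- **Other things on the bench:** I did not touch any of them on purpose, but I did not measure their positions afterwards.

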